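# Swap the wrong lost toy for the right one at the nursery gate

### The arm

A 6-joint arm with a two-finger parallel gripper is mounted at the origin on the work surface. World frame = base frame: x ahead of the robot, y to its left, z up, the work surface at z = 0. Lengths are in mm, angles in rad, forces in N, time in s.
With the tool pointing down it reaches from about 350 to 875 mm from the base axis. Payload 4.2 kg.
Tool frame: the origin (TCP) lies between the finger pads; the fingertips stand bot.tip_reach ahead of it and the grasp point (between the pads) lies 5 mm behind it (bot.tip_reach is the distance from the TCP to the fingertips, in mm); z points along the fingers, y is the line along which they close (so a half turn about z gives the same grasp; the last joint's range is limited). The gripper opens to 87 mm and grips with 3 to 60 N. Pads are 19 mm wide; open, the fingers measure 117 mm over their backs; the gripper's body (75 mm by 190 mm) begins 51 mm behind the grasp point.
Start: joints at [1.602, 0.385, 0.008, 0, -1.194, -0.259], TCP at [141.115, 608.84, 236.55] pointing down, gripper open.
Joint ranges: [-3.14, 3.14], [-1.21, 2.06], [-1.07, 1.41], [-3.16, 2.05], [-2.99, -0.16], [-3.1, 3.1]. Speed limits (rad/s): [2.79, 2.79, 3.14, 3.14, 3.14, 3.14].

### API

Orientations are given as a unit quaternion [w, x, y, z].
In Python, from workcell import bot gives the robot as it stands.
- The arm moves only by the shell command python3 -m inch 'ROWS'. ROWS is a JSON list of rows, 1 to 10 of them, each of 7 numbers: the finger opening in mm, then dx, dy, dz in mm, then a rotation vector rx, ry, rz in rad; each row is the pose to reach, as a shift and turn from the pose commanded when the command began, along the tool's axes at that moment; what a row does not reach only later rows make up. A row lasts 1/10 s, in which the tool goes at most 50 mm and 0.15 rad, less where a joint would pass 70% of its speed; a pose out of reach is approached as far as the arm can. The fingers move at their own pace and stop on an object; the grip force is fixed at half the most. Time passes only in rows, so rows that do not move let the fingers close. It prints the time, the measured TCP pose, the force, the opening and the grip force at its end.
- bot.observe(): the state, without advancing time (a new reading comes with each control period).
- bot.snapshot(name): name is "scene" or "top" or "wrist"; returns (picture, depth): 480x640x3 uint8, red, green, blue; 480x640 float32, mm along the optical axis (not along the pixel's ray), 0 where there is no reading.
- bot.camera_model(name): a dict with "K" (3x3 intrinsics, pixels), "position" and "orientation" of the camera in the world; the wrist camera has in their place "T_tool_cam" (4x4, takes a point from camera to tool coordinates, whose origin is the TCP and whose axes are the flange's). Camera axes: x right, y down, z forward; pixel columns grow to the right and rows downward; lengths in mm; the calibration is good to about 2 mm. A picture is of the moment at which its call begins: read the wrist's pose just before it. camera_model takes no time and is no camera call.
- bot.close_job(): hands the job in; it is judged then, once.
The state is a dict: "clock": time; "joint_positions": joint angles; "qvel": joint speeds; "tau": joint torques, N m; "eef_pos": TCP position; "orientation": TCP orientation; "force": force on the tool from outside, world axes, zero at the start; "wrist_torque": the same for the moment, N m; "finger_gap": finger opening in mm; "gripper_force": force on a finger pad.
Only numpy, scipy, OpenCV 4.12 (cv2) and the standard library are available. Lean on these libraries where they do the work, as an engineer would, in place of code of your own. Each camera call takes 0.05 s, during which the arm holds its last target. There are 200 camera calls.

### The job

A parent at the picket gate has handed back a tea cup that is not theirs: first stand it upright on the low bench in the middle of the gap between the drum and the piggy bank, in line with them, and let go of it. Then draw their toy hammer up out of the rack and hold it out to the gate handle first, tipped half-way from hanging to level or more, with the handle's end pointing out to the gate and no more than 30 cm short of its middle, and all of the hammer at least 20 cm above the counter. Finish holding the hammer still like that, with nothing else carrying it, and leave the other toys where they are.

Things in the scene. Friction and masses are not known exactly. Their poses are not given: they have to be found in the camera images.
- cup: teal plastic toy tea cup, open at the top, 64 mm across the rim, 56 mm tall, wall 3.5 mm, 35 to 70 g; stands upright on the counter (z = 0) in front of the bench. Origin: centre of its underside; z up; its loop handle stands out to its own +y side, 68 mm from the axis.
- bench: fixed low ash display bench, 140 mm deep (its x), 480 mm long (its y), top 70 mm above the counter. Origin: under its centre at counter height (z = 0). The row of toys stands along its long centreline (x = 0): drum and piggy bank about 155 mm to either side of the middle (which is on which side varies), the gap in the middle, y = 0.
- drum: tin toy drum standing on the bench, 106 mm across, 75 mm tall, origin at the centre of its underside. Not to be moved.
- piggy: brown ceramic piggy bank standing on the bench, snout to its -x, 122 mm long, 74 mm wide, 95 mm tall over the ears, origin at the centre of its underside. Not to be moved.
- rack: fixed ash toy tool rack: a level rail 70 mm deep (its x), 300 mm long (its y), 18 mm thick, top 135 mm above the counter, on two end panels. Three through holes, 24 mm in diameter, at its own y = -95, 0 and +95 mm (x = 0), each hold a toy; which toy is in which hole varies. Origin: under its centre at counter height.
- hammer: wooden toy hammer, 85 to 170 g, hanging upright in a hole of the rack: its head, a barrel 36 mm in diameter and 68 mm long lying level along the hammer's own y, rests on the rail; its round 18 mm handle hangs loosely through the hole. Origin: on the handle's axis at the head's underside; z runs from the handle's end to the head (up in the rack); head's axis 18 mm, top 36 mm above the origin.
- hammer_head (a point): centre of the hammer's head, 18 mm above the hammer's origin along its z
- hammer_butt (a point): free end of the hammer's handle, 115 mm below the hammer's origin along its z; in the rack it is about 20 mm above the counter
- wand: pink plastic wand standing in a hole of the rack: a 36 mm collar rests on the rail, above it a thin shaft and a star 65 mm wide, its top 115 mm above the rail. Origin: centre of the collar's underside. Not to be moved.
- screwdriver: wooden toy screwdriver standing handle up in a hole of the rack: its handle, 32 mm thick, reaches 72 mm above the rail. Origin: centre of the handle's underside, at the top of the rail. Not to be moved.
- gate_front (a point): point on the counter (z = 0) at its far edge, right in front of the middle of the white picket gate, whose leaf (490 mm wide, pickets reaching 110 mm above the counter) stands 90 mm beyond this point between two posts; x points straight out through the gate, away from the robot, y along the gate.
Things that resemble listed ones, but are neither listed nor needed, are in the scene too. Leave any purple or yellow look-alike of the cup alone.

How it is judged:
By the outcome, as a careful person would: the job done as asked, in the order asked, and still so for the second after the job is handed in, while the arm keeps its last pose, push and grip.
It also fails if it takes over 72 s, if anything falls off the work surface, if the arm or the gripper's body presses on something with over 40 N, if the wrist force passes 120 N, or if a joint passes its speed limit or range.

## Working session

There is one attempt and no reset: what is moved stays moved. The work goes in short steps, Python scripts to look and compute and a shell command to move; the robot and the scene stay as the last step left them, time stands still between calls to the robot, and variables do not carry over. Pictures are saved under pics/ and viewed, at most 10 in all, crops included, and the job is handed in when it is done.

```bash
mkdir -p pics; ls
cat > h.py <<'E'
import numpy as np, cv2
from scipy.spatial.transform import Rotation as R
from workcell import bot
def q2R(q): return R.from_quat([q[1],q[2],q[3],q[0]]).as_matrix()
def cloud(name):
    s=bot.observe(); im,d=bot.snapshot(name); m=bot.camera_model(name); K=np.array(m["K"])
    v,u=np.mgrid[0:480,0:640]
    P=np.stack([(u-K[0,2])/K[0,0]*d,(v-K[1,2])/K[1,1]*d,d],-1)
    if name=="wrist":
        T=np.array(m["T_tool_cam"]); P=P@T[:3,:3].T+T[:3,3]; Rm=q2R(s["orientation"]); t=np.array(s["eef_pos"])
    else: Rm=q2R(m["orientation"]); t=np.array(m["position"])
    W=P@Rm.T+t; W[d==0]=np.nan
    return im,W
def save(n,im): cv2.imwrite("pics/"+n+".png",im[...,::-1])
E
python3 - <<'E'
from h import *
a,Wa=cloud("scene"); b,Wb=cloud("top")
np.savez("c.npz",a=a,Wa=Wa,b=b,Wb=Wb)
save("scene",a); save("top",b)
print(bot.tip_reach,bot.observe())
for n in("scene","top","wrist"): print(bot.camera_model(n))
E
```

```text
pics
14.0 {'clock': 0.1, 'joint_positions': array([ 1.60159915e+00,  3.85491976e-01,  6.82894030e-03, -4.18908233e-04,
       -1.19399487e+00, -2.58625359e-01]), 'qvel': array([ 0.00038847, -0.00215305,  0.00360451,  0.00099624,  0.00063265,
        0.00030549]), 'tau': array([-5.76794446e-04, -3.91691458e+01,  1.87934625e+01,  4.23196837e+00,
        1.34052912e-02, -7.86307442e-05]), 'eef_pos': array([141.01570257, 608.3928902 , 235.58991525]), 'orientation': array([ 9.49136314e-04,  9.93509891e-01, -1.13741775e-01, -5.84245251e-05]), 'force': array([-0.68347406, -0.30319578, -0.02508334]), 'wrist_torque': array([-0.01382439, -0.02909398, -0.01890088]), 'gripper_force': 0.0, 'finger_gap': 86.94938717286314}
{'K': array([[447.12073286,   0.        , 320.7643381 ],
       [  0.        , 447.12073286, 239.05166549],
       [  0.        ,   0.        ,   1.        ]]), 'position': array([ 923.18441173, -603.14301918,  698.57921572]), 'orientation': array([-0.39885438,  0.88475228,  0.21906127, -0.10070125])}
{'K': array([[583.27511785,   0.        , 308.67835223],
       [  0.        , 583.27511785, 242.3402599 ],
       [  0.        ,   0.        ,   1.        ]]), 'position': array([ 508.38632907,  -17.57515541, 1302.17770897]), 'orientation': array([-0.02543765,  0.7115183 , -0.70181265,  0.02352948])}
{'K': array([[332.90598513,   0.        , 323.00441535],
       [  0.        , 332.90598513, 236.9605064 ],
       [  0.        ,   0.        ,   1.        ]]), 'T_tool_cam': array([[-5.17552272e-04, -9.58031422e-01, -2.86662742e-01,
         7.79824410e+01],
       [ 9.99999831e-01, -4.20127103e-04, -4.01367888e-04,
        -2.31802419e-02],
       [ 2.64088261e-04, -2.86662901e-01,  9.58031477e-01,
        -1.47819505e+02],
       [ 0.00000000e+00,  0.00000000e+00,  0.00000000e+00,
         1.00000000e+00]])}
```

View pics/scene.png

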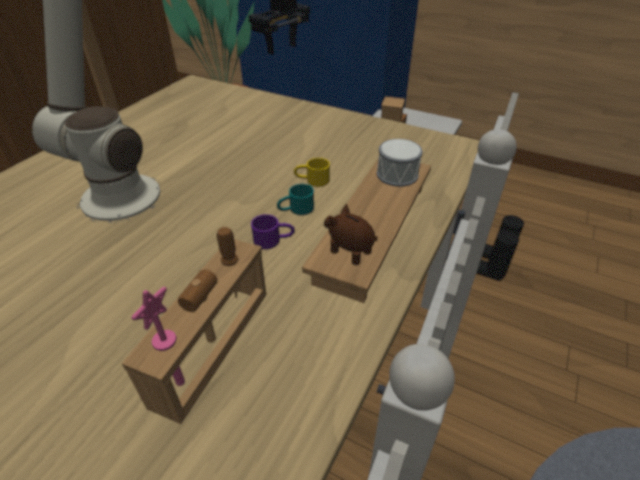

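View pics/top.png

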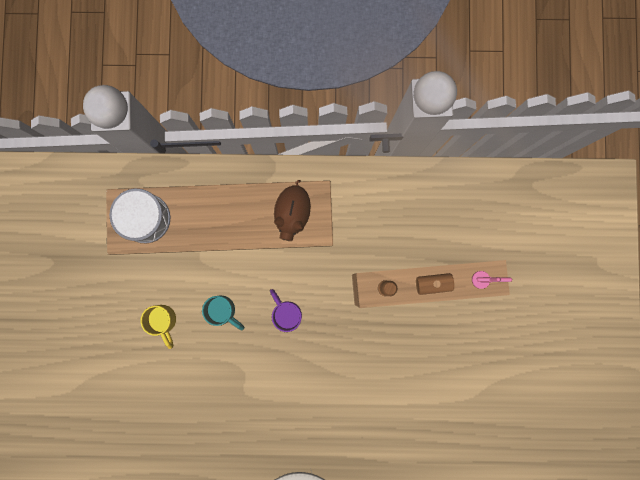

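Top view shows the cup candidates: yellow (157,320), teal (219,310) and purple (287,316). I choose teal. Drum is at (138,215), pig at (292,212) and the gap around (219,215). On the rack, the screwdriver is at (388,289), the hammer in the middle hole at (435,284) and the wand at (482,280). The gate posts are at (105,107) and (435,93).

Run:
```python
from h import *
z=np.load("c.npz"); b,W=z["b"],z["Wb"]
hsv=cv2.cvtColor(b,cv2.COLOR_RGB2HSV)
P=lambda m:W[m&np.isfinite(W[...,2])]
def box(x0,x1,y0,y1):
    m=np.zeros((480,640),bool); m[y0:y1,x0:x1]=1; return m
teal=box(195,250,285,335)&(abs(hsv[...,0].astype(int)-90)<12)&(hsv[...,1]>100)
p=P(teal); print("teal z",np.percentile(p[:,2],[1,50,99]))
r=p[p[:,2]>48]
def circ(q):
    A=np.c_[2*q[:,:2],np.ones(len(q))]; s=np.linalg.lstsq(A,(q[:,:2]**2).sum(1),rcond=None)[0]; return s[:2],np.sqrt(s[2]+s[:2]@s[:2])
c,rad=circ(r); print("rim",c,rad,len(r))
h=p[np.linalg.norm(p[:,:2]-c,axis=1)>42]; d=h[:,:2].mean(0)-c; print("handle",h.mean(0),np.degrees(np.arctan2(d[1],d[0])),np.linalg.norm(h[:,:2]-c,axis=1).max())
def rect(n,q): (x,y),s,a=cv2.minAreaRect(q[:,:2].astype(np.float32)); print(n,(x,y),s,a,len(q))
p=P(box(95,345,170,265)); rect("bench",p[abs(p[:,2]-70)<5])
p=P(box(95,185,170,265)); q=p[p[:,2]>138]; rect("drum",q)
p=P(box(265,320,170,265)); q=p[(p[:,2]>85)]; rect("pig",q); print(q[:,2].max())
p=P(box(345,520,250,315)); rect("rail",p[abs(p[:,2]-135)<5])
p=P(box(410,460,265,305)); q=p[(p[:,2]>153)]; rect("hammerhead",q);print(q[:,2].max(),q.mean(0))
p=P(box(375,403,270,305)); q=p[(p[:,2]>150)]; rect("screw",q);print(q[:,2].max())
p=P(box(465,515,265,300)); q=p[(p[:,2]>155)]; rect("wand",q);print(q[:,2].max())
for n,bx in(("postL",box(80,130,80,130)),("postR",box(410,460,65,120))):
    p=P(bx); q=p[p[:,2]>p[:,2].max()-25]; rect(n,q); print(p[:,2].max())
p=P(box(200,370,140,175)); q=p[abs(p[:,2])<4]; print("edge x",[ (y,q[abs(q[:,1]-y)<5][:,0].max()) for y in (50,0,100,150) if (abs(q[:,1]-y)<5).any()], q[:,1].min(),q[:,1].max())
big=cv2.resize(b[265:345,125:325],None,fx=4,fy=4); save("crop",big)
```

```text
teal z [-1.00779288  6.01273723 59.93816091]
rim [443.1510267  175.25685664] 32.01766638755168 151
handle [414.35620592 135.1322039   46.07373252] -125.66451307499585 58.660543193938445
bench (645.4014892578125, 178.83297729492188) (140.30596923828125, 479.91754150390625) 3.025552749633789 10106
drum (639.8163452148438, 333.6102294921875) (102.84516906738281, 105.8366470336914) 1.1317497491836548 2188
pig (654.0077514648438, 20.88869857788086) (119.97455596923828, 73.18505859375) 1.1675037145614624 1530
163.61269880281634
rail (510.09112548828125, -262.128662109375) (70.08702850341797, 301.4362487792969) 5.796989917755127 3901
hammerhead (510.319580078125, -261.4661865234375) (35.530433654785156, 69.02215576171875) 7.082891464233398 655
180.14002784687887 [ 510.21256472 -259.76759585  167.63293641]
screw (500.749755859375, -166.8510284423828) (26.672557830810547, 29.850168228149414) 2.1362814903259277 220
211.80588611524786
wand (520.0307006835938, -355.20379638671875) (7.435173034667969, 62.41801071166992) 0.7736789584159851 161
250.9384642886937
postL (847.9921875, 389.7287902832031) (72.20162200927734, 71.7762222290039) 59.94265365600586 1036
221.53765420581385
postR (883.8734130859375, -257.88970947265625) (73.78150939941406, 72.0390853881836) 73.09467315673828 1069
221.12896162582797
edge x [(50, np.float64(796.1313689131296)), (0, np.float64(797.1392728971077)), (100, np.float64(795.5229701715481)), (150, np.float64(797.3858033057204))] -147.57026922064153 235.5511677259086
```

View pics/crop.png

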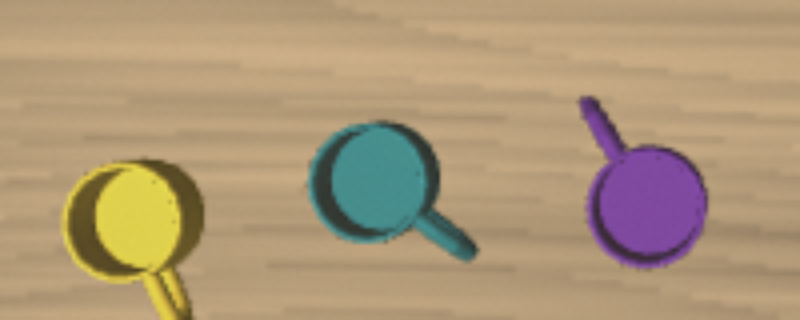

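The close crop confirms the choice: the teal cup is at crop (378,182), with its handle toward the lower right. Yellow is at (135,220) and purple at (647,205). I'll move to hover over the teal cup with the fingers closing across its handle direction.

```bash
cat >> h.py <<'E'
def tool(close_deg,tilt_deg=0,ydir=None):
    "tool z down, y along close_deg (world yaw)"
    a=np.radians(close_deg); y=np.array([np.cos(a),np.sin(a),0]); z=np.array([0,0,-1.]); 
    M=np.stack([np.cross(y,z),y,z],1)
    return R.from_rotvec(np.radians(tilt_deg)*M[:,0]).as_matrix()@M
def delta(pos,Rt):
    s=bot.observe(); Rc=q2R(s["orientation"])
    print("d",np.round(Rc.T@(np.array(pos)-s["eef_pos"]),1),"r",np.round(R.from_matrix(Rc.T@Rt).as_rotvec(),3),"at",np.round(s["eef_pos"],1),"j",np.round(s["joint_positions"],2))
E
python3 - <<'E'
from h import *
for a in(-38,142): delta([443.2,175.3,150],tool(a))
E
```

```text
d [392.2 353.4  86.3] r [ 2.000e-03  1.000e-03 -1.136e+00] at [141.  608.4 235.6] j [ 1.6   0.39  0.01 -0.   -1.19 -0.26]
d [392.2 353.4  86.3] r [ 1.000e-03 -2.000e-03  2.006e+00] at [141.  608.4 235.6] j [ 1.6   0.39  0.01 -0.   -1.19 -0.26]
```

```bash
python3 -m inch '[[87,49,44,10,0,0,0.15],[87,98,88,20,0,0,0.3],[87,147,132,30,0,0,0.45],[87,196,176,40,0,0,0.6],[87,245,220,50,0,0,0.75],[87,294,265,60,0,0,0.9],[87,343,309,70,0,0,1.05],[87,392,353,86,0,0,1.2],[87,392,353,86,0,0,1.35],[87,392,353,86,0,0,1.5]]'
python3 - <<'E'
from h import *
delta([443.2,175.3,150],tool(142))
E
```

```text
clock: 1.1
eef_pos: [424.4, 202.4, 156.5]
orientation: [0.0, -0.647, 0.762, 0.0]
force: [0.6, 0.8, -0.3]
finger_gap: 87.1
gripper_force: 0.0
d [ 23.7 -22.9   6.5] r [-0.     0.     0.501] at [424.4 202.4 156.5] j [ 0.79  0.2  -0.48 -0.   -0.89 -0.95]
```

```bash
python3 -m inch '[[87,12,-12,3,0,0,0.15],[87,24,-23,6,0,0,0.3],[87,24,-23,6,0,0,0.45],[87,24,-23,6,0,0,0.5],[87,24,-23,6,0,0,0.5],[87,24,-23,6,0,0,0.5]]'
python3 - <<'E'
from h import *
delta([443.2,175.3,150],tool(142))
im,W=cloud("wrist"); save("w1",im)
hsv=cv2.cvtColor(im,cv2.COLOR_RGB2HSV)
t=(abs(hsv[...,0].astype(int)-90)<12)&(hsv[...,1]>100)&np.isfinite(W[...,2])
p=W[t]; print(len(p),np.percentile(p[:,2],[1,50,99]))
q=p[(p[:,2]>50)]
A=np.c_[2*q[:,:2],np.ones(len(q))]; s=np.linalg.lstsq(A,(q[:,:2]**2).sum(1),rcond=None)[0]; print(s[:2],np.sqrt(s[2]+s[:2]@s[:2]))
c=s[:2]; h=p[np.linalg.norm(p[:,:2]-c,axis=1)>40]; d=h[:,:2].mean(0)-c; print(len(h),np.degrees(np.arctan2(d[1],d[0])))
E
```

```text
clock: 1.7
eef_pos: [442.7, 176.9, 150.7]
orientation: [-0.0, -0.442, 0.897, 0.0]
force: [-0.2, 0.3, -1.0]
finger_gap: 87.0
gripper_force: 0.0
d [ 1.  -1.4  0.7] r [ 0.    -0.     0.007] at [442.7 176.9 150.7] j [ 0.72  0.22 -0.47 -0.   -0.88 -1.38]
5827 [ 2.85370061 26.02153241 56.45468864]
[446.21065185 179.58006801] 30.347700752695253
364 -125.97491569515302
```

View pics/w1.png

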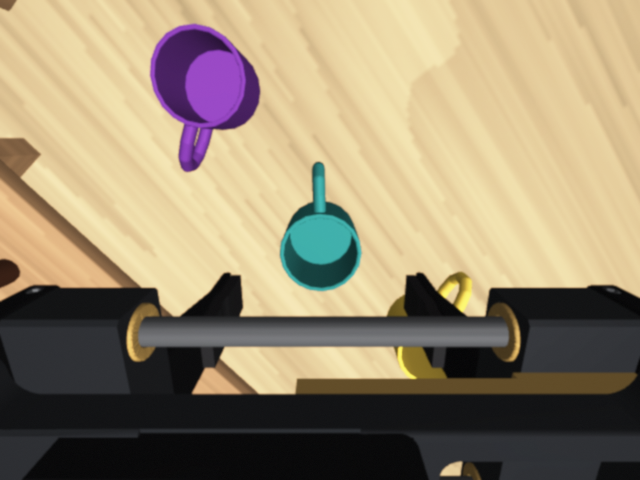

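The wrist picture shows the teal cup at (320,247), centred between the fingers at (225,310) and (425,310), with its handle straight up the picture and clear of both. I'll descend and grip.

```bash
python3 -m inch '[[87,-1.4,-1.2,40,0,0,0],[87,-1.4,-1.2,80,0,0,0],[87,-1.4,-1.2,110,0,0,0],[87,-1.4,-1.2,120.5,0,0,0],[87,-1.4,-1.2,120.5,0,0,0],[50,-1.4,-1.2,120.5,0,0,0],[50,-1.4,-1.2,120.5,0,0,0],[50,-1.4,-1.2,120.5,0,0,0],[50,-1.4,-1.2,120.5,0,0,0],[50,-1.4,-1.2,120.5,0,0,0]]'
```

```text
clock: 2.75
eef_pos: [445.1, 177.7, 31.3]
orientation: [0.001, -0.441, 0.897, 0.0]
force: [-1.1, -0.7, 5.5]
finger_gap: 62.3
gripper_force: 30.0
```

```bash
python3 -m inch '[[50,0,0,-40,0,0,0],[50,0,0,-80,0,0,0],[50,0,0,-110,0,0,0],[50,0,0,-110,0,0,0],[50,0,0,-110,0,0,0]]'
python3 - <<'E'
from h import *
delta([646.3,178.3,141],tool(142))
E
```

```text
clock: 3.25
eef_pos: [444.3, 177.3, 140.7]
orientation: [0.001, -0.441, 0.898, 0.0]
force: [-0.1, 0.2, -1.2]
finger_gap: 62.4
gripper_force: 30.0
d [-124.2 -159.3   -0.2] r [0.    0.001 0.006] at [444.3 177.3 140.7] j [ 0.72  0.24 -0.48 -0.   -0.85 -1.38]
```

```bash
python3 -m inch '[[50,-24,-31,0,0,0,0],[50,-48,-62,0,0,0,0],[50,-72,-93,0,0,0,0],[50,-96,-124,0,0,0,0],[50,-124,-159,0,0,0,0],[50,-124,-159,0,0,0,0],[50,-124,-159,0,0,0,0],[50,-124,-159,0,0,0,0],[50,-124,-159,0,0,0,0]]'
python3 - <<'E'
from h import *
delta([646.3,178.3,101.5],tool(142))
im,W=cloud("wrist"); save("w2",im)
t=np.isfinite(W[...,2])
hsv=cv2.cvtColor(im,cv2.COLOR_RGB2HSV)
m=(abs(hsv[...,0].astype(int)-90)<12)&(hsv[...,1]>100)&t
p=W[m]; print(np.percentile(p[:,2],[1,50,99]))
q=p[p[:,2]>p[:,2].max()-5]; print(len(q),q.min(0),q.max(0))
E
```

```text
clock: 4.15
eef_pos: [645.0, 178.4, 140.1]
orientation: [-0.001, -0.441, 0.897, 0.0]
force: [0.1, 0.4, -0.1]
finger_gap: 62.2
gripper_force: 30.0
d [-0.7 -1.1 38.6] r [ 0.001 -0.001  0.007] at [645.  178.4 140.1] j [ 0.51  0.53 -0.   -0.   -1.04 -1.17]
[111.78489872 148.41840037 165.51549478]
115 [609.45185469 141.34346386 207.23544931] [638.84949279 163.71967526 209.6452318 ]
```

View pics/w2.png

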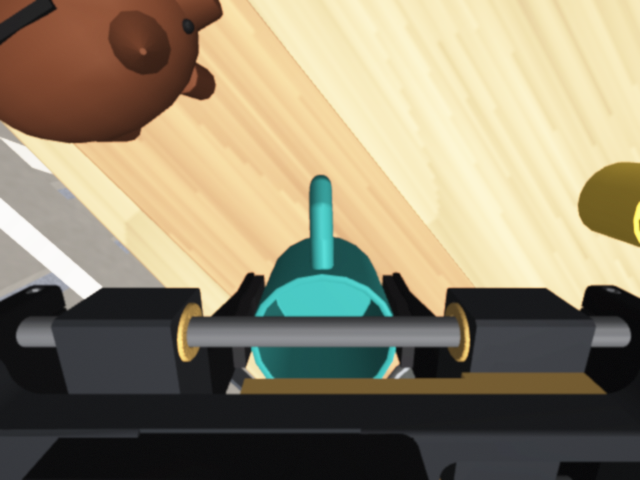

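The wrist view shows the cup upright between the pads at about (325,320), with the pig clear at the upper left. I'll lower it and release.

```bash
python3 -m inch '[[50,-0.7,-1,20,0,0,0],[50,-0.7,-1,34,0,0,0],[50,-0.7,-1,39,0,0,0],[50,-0.7,-1,39,0,0,0],[50,-0.7,-1,39,0,0,0],[87,-0.7,-1,39,0,0,0],[87,-0.7,-1,39,0,0,0],[87,-0.7,-1,39,0,0,0],[87,-0.7,-1,39,0,0,0]]'
python3 -m inch '[[87,0,0,-20,0,0,0],[87,0,0,-60,0,0,0],[87,0,0,-110,0,0,0],[87,0,0,-160,0,0,0],[87,0,0,-180,0,0,0],[87,0,0,-180,0,0,0]]'
python3 - <<'E'
from h import *
im,W=cloud("wrist"); 
hsv=cv2.cvtColor(im,cv2.COLOR_RGB2HSV)
m=(abs(hsv[...,0].astype(int)-90)<12)&(hsv[...,1]>100)&np.isfinite(W[...,2])
p=W[m]; q=p[p[:,2]>119]; print("rim",np.percentile(p[:,2],[1,99]),(q.min(0)+q.max(0))/2,q.max(0)-q.min(0))
A=np.c_[2*q[:,:2],np.ones(len(q))]; s=np.linalg.lstsq(A,(q[:,:2]**2).sum(1),rcond=None)[0]; print(s[:2])
T=tool(6)   # closing along rack x
for a in(6,186): delta([510.3,-261.5,320],tool(a))
E
```

```text
clock: 5.1
eef_pos: [647.5, 178.4, 101.4]
orientation: [0.0, -0.441, 0.897, -0.0]
force: [0.3, -0.1, 0.6]
finger_gap: 83.9
gripper_force: 0.0
clock: 5.7
eef_pos: [649.1, 178.8, 286.8]
orientation: [0.005, -0.441, 0.897, -0.0]
force: [0.6, -0.6, -0.0]
finger_gap: 86.9
gripper_force: 0.0
rim [ 72.53410243 126.46092841] [648.43708291 176.73040348 123.1965416 ] [63.92055344 72.75802638  8.38142081]
[646.80305553 179.75019561]
d [ 432.4 -160.   -38. ] r [0.004 0.004 2.38 ] at [647.9 178.6 283.5] j [ 0.51  0.44  0.21 -0.   -1.34 -1.17]
d [ 432.4 -160.   -38. ] r [-0.003  0.003 -0.762] at [647.9 178.6 283.5] j [ 0.51  0.44  0.21 -0.   -1.34 -1.17]
```

The cup stands at (646.8, 179.7), on target. Next is the hammer.

```bash
python3 -m inch '[[87,45,-16,-4,0,0,-0.08],[87,90,-33,-8,0,0,-0.16],[87,135,-50,-12,0,0,-0.24],[87,180,-67,-16,0,0,-0.32],[87,225,-84,-20,0,0,-0.4],[87,270,-101,-24,0,0,-0.48],[87,315,-118,-28,0,0,-0.56],[87,360,-134,-32,0,0,-0.64],[87,405,-150,-36,0,0,-0.72],[87,432,-160,-38,0,0,-0.762]]'
python3 -m inch '[[87,0,0,0,0,0,0],[87,0,0,0,0,0,0],[87,0,0,0,0,0,0]]'
python3 - <<'E'
from h import *
im,W=cloud("wrist"); save("w3",im)
w=np.isfinite(W[...,2])
m=w&(abs(W[...,0]-510)<60)&(abs(W[...,1]+261)<50)
q=W[m&(W[...,2]>150)&(W[...,2]<180)]; print(len(q),cv2.minAreaRect(q[:,:2].astype(np.float32)),np.percentile(q[:,2],[1,99]))
q=q[q[:,2]>166]; print(len(q),cv2.minAreaRect(q[:,:2].astype(np.float32)))
q=W[w&(abs(W[...,2]-135)<4)]; print("rail",cv2.minAreaRect(q[:,:2].astype(np.float32)))
delta([510.3,-261.5,320],tool(186.5))
E
```

```text
clock: 6.75
eef_pos: [508.4, -263.8, 317.7]
orientation: [0.001, 0.743, -0.669, -0.001]
force: [1.4, 0.3, 0.8]
finger_gap: 87.4
gripper_force: 0.0
clock: 7.05
eef_pos: [510.3, -260.5, 318.2]
orientation: [0.0, 0.743, -0.669, -0.001]
force: [0.5, 0.4, 0.6]
finger_gap: 86.9
gripper_force: 0.0
2668 ((510.7116394042969, -261.4615478515625), (35.29494857788086, 68.39136505126953), 6.809812545776367) [154.27705178 172.66518682]
1749 ((510.4100646972656, -261.6539001464844), (25.859386444091797, 67.9224853515625), 5.28143310546875)
rail ((512.1094970703125, -279.3330078125), (70.13411712646484, 263.7984313964844), 5.729335784912109)
d [ 1.1  0.3 -1.5] r [ 0.001  0.001 -0.007] at [ 510.5 -260.3  318.5] j [-0.19  0.25  0.02 -0.   -1.34  0.3 ]
```

View pics/w3.png

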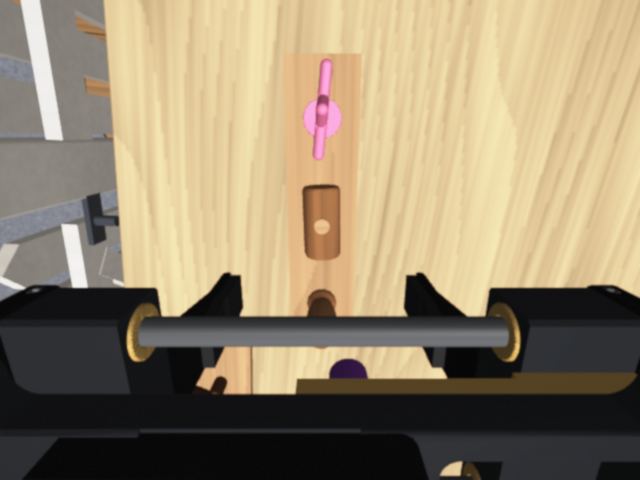

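The wrist view shows the hammer head at (321,222), centred between the fingers and aligned. The wand is at (322,115) and the screwdriver at (321,305), both clear. I'll descend and grip.

```bash
python3 -m inch '[[87,1,0,40,0,0,0],[87,1,0,80,0,0,0],[87,1,0,120,0,0,0],[87,1,0,150,0,0,0],[87,1,0,160,0,0,0],[87,1,0,164.5,0,0,0],[87,1,0,164.5,0,0,0],[87,1,0,164.5,0,0,0]]'
python3 -m inch '[[25,0,0,0,0,0,0],[25,0,0,0,0,0,0],[25,0,0,0,0,0,0],[25,0,0,0,0,0,0],[25,0,0,0,0,0,0],[25,0,0,0,0,0,0],[25,0,0,0,0,0,0],[25,0,0,0,0,0,0]]'
```

```text
clock: 7.9
eef_pos: [511.7, -262.5, 156.6]
orientation: [-0.001, 0.743, -0.669, 0.002]
force: [-0.3, -0.6, 0.6]
finger_gap: 87.2
gripper_force: 0.0
clock: 8.7
eef_pos: [510.6, -262.5, 154.8]
orientation: [-0.0, 0.743, -0.669, 0.0]
force: [0.9, -0.2, -0.8]
finger_gap: 34.7
gripper_force: 30.0
```

```bash
python3 -m inch '[[25,0,0,-20,0,0,0],[25,0,0,-50,0,0,0],[25,0,0,-85,0,0,0],[25,0,0,-120,0,0,0],[25,0,0,-155,0,0,0],[25,0,0,-190,0,0,0],[25,0,0,-190,0,0,0],[25,0,0,-190,0,0,0]]'
python3 - <<'E'
from h import *
for t in(0,35,65): delta([596,58,335],tool(183,t))
a,_=cloud("scene"); save("s2",a)
E
```

```text
clock: 9.5
eef_pos: [510.3, -262.1, 344.9]
orientation: [-0.001, 0.743, -0.669, 0.0]
force: [0.1, 0.1, -1.8]
finger_gap: 35.3
gripper_force: 30.0
d [-309.4 -118.7   10.2] r [-0.001  0.001  0.052] at [ 510.3 -262.1  344.9] j [-0.19  0.24  0.07 -0.   -1.4   0.3 ]
d [-309.4 -118.7   10.2] r [0.61  0.017 0.051] at [ 510.3 -262.1  344.9] j [-0.19  0.24  0.07 -0.   -1.4   0.3 ]
d [-309.4 -118.7   10.2] r [1.133 0.03  0.046] at [ 510.3 -262.1  344.9] j [-0.19  0.24  0.07 -0.   -1.4   0.3 ]
```

View pics/s2.png

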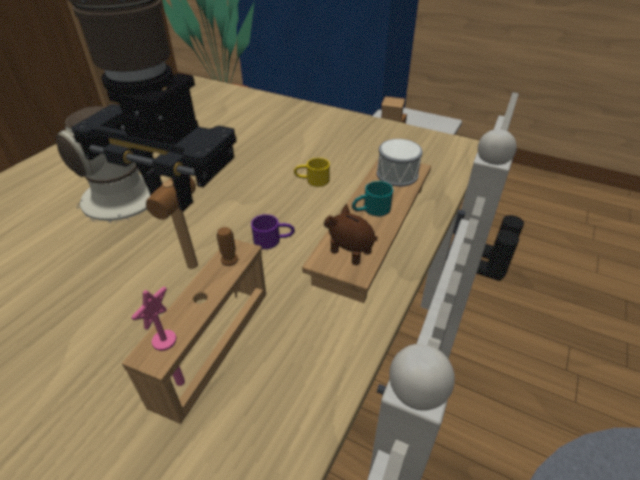

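The scene picture shows the hammer out of the rack at about (175,225), the cup upright on the bench at (378,198), and the wand and screwdriver in place. The butt is only just above the screwdriver, so I'll rise and tip first, then travel.

```bash
python3 -m inch '[[25,0,0,-20,0.12,0,0],[25,0,0,-40,0.24,0,0],[25,0,0,-50,0.36,0.01,0.01],[25,-30,-12,-50,0.48,0.01,0.01],[25,-65,-26,-50,0.6,0.02,0.02],[25,-100,-40,-50,0.7,0.02,0.03],[25,-140,-55,-45,0.8,0.02,0.03],[25,-180,-70,-35,0.9,0.02,0.04],[25,-220,-85,-25,1.0,0.03,0.04],[25,-260,-100,-10,1.1,0.03,0.046]]'
python3 - <<'E'
from h import *
delta([596,58,335],tool(183,65))
E
```

```text
clock: 10.55
eef_pos: [560.9, -95.1, 374.6]
orientation: [-0.355, 0.653, -0.595, 0.306]
force: [-0.5, -1.4, -2.8]
finger_gap: 35.4
gripper_force: 30.0
d [-147.6    7.2   66.3] r [0.159 0.057 0.005] at [560.9 -95.1 374.6] j [ 0.11 -0.14 -0.57 -0.04 -0.16  0.01]
```

```bash
python3 - <<'E'
from h import *
delta([625,58,370],tool(183,58))
E
python3 -m inch '[[25,-40,-3,20,0,0,0],[25,-80,-3,36,0.02,0.02,0],[25,-120,-3,50,0.03,0.04,0],[25,-148,-3,58,0.03,0.057,0],[25,-148,-3,58,0.03,0.057,0],[25,-148,-3,58,0.03,0.057,0]]'
python3 - <<'E'
from h import *
delta([625,58,370],tool(183,58))
Rc=q2R(bot.observe()["orientation"]); print(Rc[:,2], bot.observe()["eef_pos"]+135*Rc[:,2], np.degrees(np.arccos(-Rc[2,2])))
E
```

```text
d [-145.5  -38.    70.5] r [0.037 0.057 0.008] at [560.9 -95.1 374.6] j [ 0.11 -0.14 -0.57 -0.04 -0.16  0.01]
clock: 11.15
eef_pos: [592.3, -6.3, 433.1]
orientation: [-0.327, 0.651, -0.612, 0.307]
force: [0.7, -0.8, 0.1]
finger_gap: 34.9
gripper_force: 30.0
d [-62.1  28.7  67.1] r [0.082 0.008 0.004] at [592.3  -6.3 433.1] j [ 0.22 -0.14 -0.69  0.9  -0.16 -0.99]
[ 0.80022466  0.05009104 -0.59760471] [7.00303657e+02 4.85638078e-01 3.52402348e+02] 53.301460671385236
```

```bash
python3 - <<'E'
from h import *
for z in(430,400): delta([615,56,z],tool(183,56))
E
python3 -m inch '[[25,-20,0,5,0,0,0],[25,-40,0,10,0.02,0,0],[25,-60,0,20,0.03,0,0],[25,-60,0,20,0.045,0,0],[25,-60,0,20,0.045,0,0]]'
python3 - <<'E'
from h import *
delta([615,56,430],tool(183,56))
Rc=q2R(bot.observe()["orientation"]); print(Rc[:,2], bot.observe()["eef_pos"]+135*Rc[:,2], np.degrees(np.arccos(-Rc[2,2])))
E
```

```text
d [-60.8 -13.3  23.1] r [0.047 0.008 0.005] at [592.3  -6.3 433.1] j [ 0.22 -0.14 -0.69  0.9  -0.16 -0.99]
d [-60.7  10.7  41.1] r [0.047 0.008 0.005] at [592.3  -6.3 433.1] j [ 0.22 -0.14 -0.69  0.9  -0.16 -0.99]
clock: 11.65
eef_pos: [601.4, 56.6, 441.3]
orientation: [-0.329, 0.648, -0.611, 0.312]
force: [-0.2, 0.4, -0.1]
finger_gap: 35.6
gripper_force: 30.0
d [ 1.4  1.2 17.6] r [0.035 0.003 0.005] at [601.4  56.6 441.3] j [ 0.25 -0.13 -0.72  1.27 -0.16 -1.38]
[ 0.80748944  0.04521695 -0.58814644] [710.41645729  62.73552833 361.92749405] 53.97441607789995
```

```bash
python3 - <<'E'
from h import *
delta([672,60,400],tool(183,54))
E
python3 -m inch '[[25,0,-10,20,0,0,0],[25,0,-15,40,0,0,0],[25,0,-17,60,0,0,0],[25,0,-17,80,0,0,0],[25,0,-17,80,0,0,0],[25,0,-17,80,0,0,0]]'
python3 - <<'E'
from h import *
delta([672,60,400],tool(183,54))
Rc=q2R(bot.observe()["orientation"]); print(Rc[:,2], bot.observe()["eef_pos"]+135*Rc[:,2], np.degrees(np.arccos(-Rc[2,2])))
E
```

```text
d [ 0.6 -8.1 81.5] r [0.    0.003 0.005] at [601.4  56.6 441.3] j [ 0.25 -0.13 -0.72  1.27 -0.16 -1.38]
clock: 12.25
eef_pos: [676.1, 62.8, 426.4]
orientation: [-0.318, 0.652, -0.617, 0.304]
force: [-0.4, -0.2, -1.6]
finger_gap: 34.8
gripper_force: 30.0
d [ 2.4 23.5 12.8] r [ 0.031 -0.002  0.004] at [676.1  62.8 426.4] j [ 0.24  0.02 -0.59  1.21 -0.16 -1.32]
[ 0.78927942  0.0389688  -0.6127964 ] [782.64441871  68.0375297  343.6606073 ] 52.20802322939764
```

Run:
```python
from h import *
a,Wa=cloud("scene"); b,Wb=cloud("top"); save("s3",np.hstack([a,b])[::1]) if 0 else save("s3",cv2.resize(np.hstack([a,b]),(800,300)))
for n,W in(("scene",Wa),("top",Wb)):
    s=bot.observe(); Rc=q2R(s["orientation"]); L=(W-s["eef_pos"])@Rc   # tool coords
    m=np.isfinite(L[...,2])&(abs(L[...,0])<40)&(abs(L[...,1])<50)&(L[...,2]>22)&(L[...,2]<200)
    q=L[m]
    if len(q)<20: print(n,len(q)); continue
    v=np.linalg.svd(q-q.mean(0),full_matrices=0)[2][0]; v*=np.sign(v[2]); d=Rc@v
    print(n,len(q),"tip",q[:,2].max(),"mean",q.mean(0),"axis tool",v,"tilt",np.degrees(np.arccos(-d[2])),"yaw",np.degrees(np.arctan2(d[1],d[0])))
    print(W[m][np.argsort(q[:,2])[-15:]].mean(0))
# posts by scene cam
z=np.load("c.npz"); W=z["Wa"]; 
for n,(x0,x1,y0,y1) in dict(R=(392,450,346,405),L=(480,515,132,165)).items():
    p=W[y0:y1,x0:x1].reshape(-1,3); p=p[np.isfinite(p[:,2])&(p[:,2]>160)]; print(n,np.median(p,0),p[:,2].max())
```

```text
scene 849 tip 137.06359998606607 mean [ 5.70548385 -4.33298116 78.54206322] axis tool [-8.57339818e-04 -4.17252582e-02  9.99128754e-01] tilt 54.708155713772605 yaw 2.927949468151188
[787.00654279  62.38999475 349.8423824 ]
top 417 tip 132.29069073100106 mean [-0.6969429  -9.0803709  83.57531454] axis tool [-0.0040629  -0.03752921  0.99928727] tilt 54.46687895689082 yaw 3.152194089247572
[785.00573208  69.33647313 356.81495584]
R [ 888.78484639 -277.29017709  202.80308146] 217.61084321943855
L [855.74417124 361.69662448 192.0645811 ] 215.86422146173686
```

View pics/s3.png

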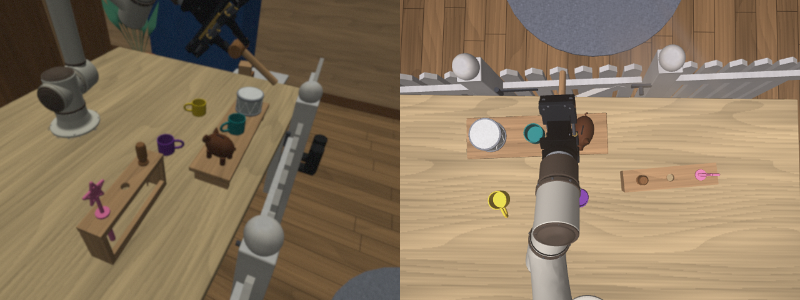

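Left half (scene): the hammer is tipped with its handle's end toward the gate at (275,82), and the cup is upright on the bench at (235,124). Right half (top): the butt is at (562,75), between the posts at (466,67) and (671,58); the other toys are unmoved. Measured tilt is about 54°, yaw about 3° along the gate's normal, and the butt is at (785, 67, 350). I'll let it settle and hand in.

```bash
python3 -m inch '[[25,0,0,0,0,0,0],[25,0,0,0,0,0,0],[25,0,0,0,0,0,0],[25,0,0,0,0,0,0],[25,0,0,0,0,0,0]]'
python3 -c "
from workcell import bot
s=bot.observe(); print(s['qvel'].round(3),s['joint_positions'].round(3)); print(bot.close_job())"
```

```text
clock: 12.85
eef_pos: [676.2, 63.3, 428.0]
orientation: [-0.319, 0.652, -0.617, 0.305]
force: [-0.2, 0.7, -1.5]
finger_gap: 35.3
gripper_force: 30.0
[ 0.001  0.004 -0.001  0.001  0.002 -0.   ] [ 0.24   0.023 -0.587  1.214 -0.16  -1.321]
the job is handed in; nothing more can be done
None
```

The job is handed in, with no verdict returned: the teal cup stands upright in the middle of the gap (released within about 2 mm of target), and the hammer is held still, tipped about 54°, its handle's end about 1 cm short of the counter's far edge in front of the gate's middle and about 35 cm up.

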